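# Park the microscope objectives by height

### The job

Stand the four loose microscope objectives on the white pads of the parking rail, one centred on each pad, upright with the nose up, in order of height: the shortest on the pad next to the rail's upright aluminium end block, the tallest at the far end of the row. Set each down gently, without dropping or tipping any over, and leave the glass dish where it is.

Things in the scene. Friction and masses are not known exactly. Their poses are not given: they have to be found in the camera images.
- obj_q_center (a point): The shortest of four microscope objectives: a steel barrel with a black sleeve, standing on its flat threaded end, nose up, 28 mm in diameter and 32 mm tall in all; the barrel is straight for the lower 23 mm, then narrows to the bare steel lens nose. Loose, about 70 g. This point is its centre, half-way up (16 mm above its foot); z is its own axis, towards the nose.
- obj_s_center (a point): The second shortest of four microscope objectives: a steel barrel with a black sleeve, standing on its flat threaded end, nose up, 28 mm in diameter and 44 mm tall in all; the barrel is straight for the lower 31 mm, then narrows to the bare steel lens nose. Loose, about 100 g. This point is its centre, half-way up (22 mm above its foot); z is its own axis, towards the nose.
- obj_p_center (a point): The second tallest of four microscope objectives: a steel barrel with a black sleeve, standing on its flat threaded end, nose up, 28 mm in diameter and 56 mm tall in all; the barrel is straight for the lower 40 mm, then narrows to the bare steel lens nose. Loose, about 130 g. This point is its centre, half-way up (28 mm above its foot); z is its own axis, towards the nose.
- obj_r_center (a point): The tallest of four microscope objectives: a steel barrel with a black sleeve, standing on its flat threaded end, nose up, 28 mm in diameter and 68 mm tall in all; the barrel is straight for the lower 48 mm, then narrows to the bare steel lens nose. Loose, about 160 g. This point is its centre, half-way up (34 mm above its foot); z is its own axis, towards the nose.
- pad_a_top (a point): Centre of the top face of a white round pad, 46 mm in diameter, one of four equal ones in a straight row 60 mm apart (next to pad b) on the black parking rail (350 x 60 x 8 mm, fixed to the bench). The pad's top is 10 mm above the bench. y runs along the row, from pad d to pad a; x across it.
- pad_b_top (a point): Centre of the top face of a white round pad, 46 mm in diameter, one of four equal ones in a straight row 60 mm apart (next to pad a and c) on the black parking rail (350 x 60 x 8 mm, fixed to the bench). The pad's top is 10 mm above the bench. y runs along the row, from pad d to pad a; x across it.
- pad_c_top (a point): Centre of the top face of a white round pad, 46 mm in diameter, one of four equal ones in a straight row 60 mm apart (next to pad b and d) on the black parking rail (350 x 60 x 8 mm, fixed to the bench). The pad's top is 10 mm above the bench. y runs along the row, from pad d to pad a; x across it.
- pad_d_top (a point): Centre of the top face of a white round pad, 46 mm in diameter, one of four equal ones in a straight row 60 mm apart (next to pad c) on the black parking rail (350 x 60 x 8 mm, fixed to the bench). The pad's top is 10 mm above the bench. y runs along the row, from pad d to pad a; x across it.
- end_block: The bare aluminium end block of the rail: 30 mm tall, 56 mm wide across the rail and 14 mm thick along it, fixed upright at one end of the rail, its centre 60 mm beyond the centre of the last pad and in line with the row. It may be at either end (beside pad a or beside pad d); the other end has only a low black stop, 5 mm high. The origin is the centre of its foot, on top of the rail, 8 mm above the bench.
- dish: Shallow open glass dish, 56 mm in diameter and 13 mm high, loose on the bench among the objectives. The origin is the centre of its underside.

How it is judged:
By the outcome, as a careful person would: the job done as asked, in the order asked, and still so for the second after the job is handed in, with the robot touching nothing.
It also fails if it takes over 99 s, if anything falls off the work surface, if the arm or the gripper's body presses on something with over 40 N, if the wrist force passes 120 N, or if a joint passes its speed limit or range.

### The arm

A 6-joint arm with a two-finger parallel gripper is mounted at the origin on the work surface. World frame = base frame: x ahead of the robot, y to its left, z up, the work surface at z = 0. Lengths are in m, angles in rad, forces in N, time in s.
With the tool pointing down it reaches from about 0.325 to 0.9 m from the base axis. Payload 6.1 kg.
Tool frame: the origin (TCP) lies on the centre line of the jaws, within the pads' length; the fingertips stand 17 mm ahead of it and the grasp point (between the pads) lies 2 mm behind it; z points along the fingers, y is the line along which they close (so a half turn about z gives the same grasp; the last joint's range is limited). The gripper opens to 87 mm and grips with 3 to 60 N. Pads are 19 mm wide; open, the fingers measure 117 mm over their backs; the gripper's body (75 mm by 190 mm) begins 51 mm behind the grasp point.
Start: joints at [1.181, 0.22, 1.526, -0, 1.395, -0.126], TCP at [0.163, 0.603, 0.24] pointing down, gripper open.
Joint ranges: [-2.98, 2.98], [-0.91, 2.08], [0.09, 2.57], [-1.24, 4.39], [0.2, 2.65], [-2.68, 2.68]. Speed limits (rad/s): [2.57, 2.57, 3.01, 3.14, 3.14, 3.14].

### API

Orientations are given as a rotation vector (axis times angle).
In Python, from station import status, snapshot, robot gives the robot as it stands. The module is installed in compiled form; this text tells all that it offers.
- The arm moves only by the tool drive_tool, never from a script. Its argument "increments" is a list of rows, each an object with "delta_pos": the shift along the tool's x, y, z in m, a list of three; "rotation": the turn, a rotation vector about the tool's x, y, z in degrees, a list of three. In form: [{"delta_pos": [dx, dy, dz], "rotation": [ax, ay, az]}, ...]. A call has exactly 10 rows; each row is the pose to reach, as a shift and turn from the pose commanded when the call began, along the tool's axes at that moment; what a row does not reach only later rows make up. A row lasts 1/10 s, in which the tool goes at most 50 mm and 8.59 degrees, less where a joint would pass 70% of its speed; a pose out of reach is approached as far as the arm can. A call with a gripper value outside its range is refused whole. "jaw" is the closure, from 0 (fully open) to 1 (shut), set as the call begins (left out, the last holds). The fingers move at their own pace and stop on an object; "grip_force" is the grip in N (left out, the last holds). Time passes only in rows, so rows that repeat a pose let the fingers close, or fill a call up. It gives the time, the measured TCP pose, the force, the opening and the grip force at its end, in the units of the state.
- status.get_state(): the state, without advancing time (a new reading comes with each control period).
- snapshot(name): name is "scene" or "top" or "wrist"; returns a dict with "frame" (420x560x3 uint8, blue, green, red), "intrinsics" (3x3 intrinsics, pixels), "R" (3x3) and "t" (3): a world point X has camera coordinates R X + t; the wrist camera has in their place "hand_eye" (4x4, takes a point from camera to tool coordinates, whose origin is the TCP and whose axes are the flange's). Camera axes: x right, y down, z forward; pixel columns grow to the right and rows downward; lengths in m; the calibration is good to about 2 mm. A picture is of the moment at which its call begins: read the wrist's pose just before it. There is no depth.
- robot.close_job(): hands the job in; it is judged then, once.
The state is a dict: "t": time; "joints": joint angles; "qvel": joint speeds; "joint_efforts": joint torques, N m; "eef_pos": TCP position; "ee_rot": TCP orientation; "contact_force": force on the tool from outside, world axes, zero at the start; "wrist_torque": the same for the moment, N m; "width": opening from 0.0 (shut) to 1.0 (fully open); "finger_force": force on a finger pad.
Only numpy, scipy, OpenCV 4.12 (cv2) and the standard library are available. Lean on these libraries where they do the work, as an engineer would, in place of code of your own. Each camera call takes 0.05 s, during which the arm holds its last target. There are 200 camera calls.

## Working session

There is one attempt and no reset: what is moved stays moved. The work goes in short steps, Python scripts to look and compute and a tool call to move; the robot and the scene stay as the last step left them, time stands still between calls to the robot, and variables do not carry over. Pictures are saved under pics/ and viewed, at most 14 in all, crops included, and the job is handed in when it is done.

Besides the shell and the picture viewer there is one more tool, called after "Emit:" by a JSON object that holds its "fn" and its "kwargs", one argument or row to a line. drive_tool: Moves the arm, as the interface text tells. Its arguments: {"type":"object","properties":{"increments":{"type":"array","items":{"type":"object","properties":{"delta_pos":{"type":"array","items":{"type":"number"}},"rotation":{"type":"array","items":{"type":"number"}}}}},"jaw":{"type":"number"},"grip_force":{"type":"number"}},"required":["increments"]}

```bash
mkdir -p pics; python3 - <<'E'
from station import status, snapshot
import cv2,numpy as np
s=status.get_state(); print(s)
for n in ("scene","top"):
    d=snapshot(n); cv2.imwrite(f"pics/{n}0.png",d["frame"]); np.savez(f"{n}0.npz",**d)
    R,t=np.array(d["R"]),np.array(d["t"]); print(n,-R.T@t,d["intrinsics"],R[2])
E
```

```text
{'t': 0.0, 'joints': array([ 1.18090178e+00,  2.21216455e-01,  1.52759462e+00, -4.72203460e-05,
        1.39467732e+00, -1.26111318e-01]), 'qvel': array([ 0.00065091,  0.00037745,  0.00179735,  0.00103836, -0.00133465,
       -0.00067886]), 'joint_efforts': array([-1.46384864e-03, -4.94628024e+01, -3.87362587e+01,  6.97486033e-02,
        5.78108802e-02, -1.45695021e-04]), 'eef_pos': array([0.16276429, 0.60283886, 0.23845193]), 'ee_rot': array([-4.13078643e-01, -3.11387306e+00,  2.89748869e-03]), 'contact_force': array([0.05054724, 0.46444897, 0.48592384]), 'wrist_torque': array([-0.01618042, -0.03039515, -0.03805691]), 'finger_force': 0.0, 'width': 0.9991365143650779}
scene [ 0.79444706 -0.34738128  0.60406921] [[415.89099009   0.         281.69019267]
 [  0.         415.89099009 204.45303852]
 [  0.           0.           1.        ]] [-0.36986894  0.49022731 -0.78922376]
top [ 0.32876516 -0.01850332  1.0263003 ] [[514.58289646   0.         284.22651752]
 [  0.         514.58289646 210.49086838]
 [  0.           0.           1.        ]] [ 2.20638106e-01 -7.54051330e-04 -9.75355452e-01]
```

View pics/top0.png

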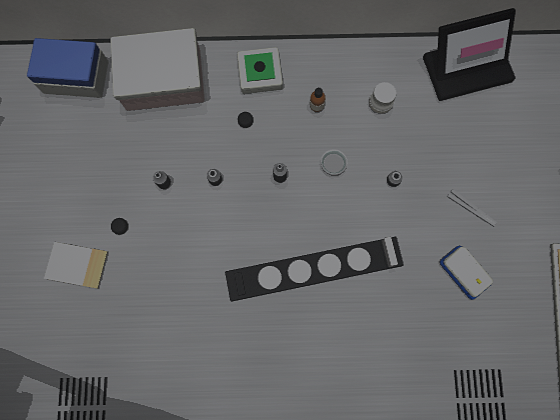

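View pics/scene0.png

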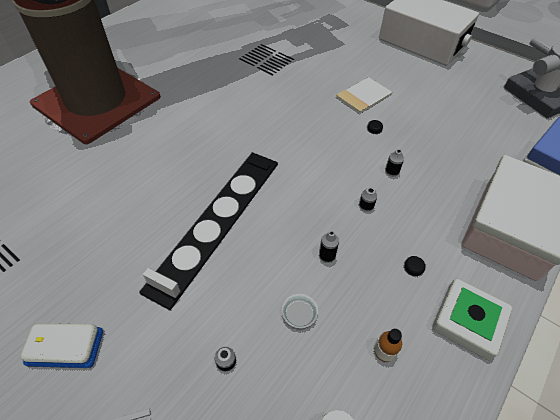

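Top view: the objectives are near (162,180), (214,176), (280,172) and (395,178), with the dish at (333,162). The pads run from (270,278) to (358,259), and the end block is on the right at (391,251). In the scene view the same objectives, left to right, are at (395,163), (369,200), (329,248) and (225,358).

```bash
cat > h.py <<'E'
import numpy as np,cv2
def cam(n): d=np.load(n+".npz"); return d
def ray(d,uv):
    K,R,t=d["intrinsics"],d["R"],d["t"]; v=R.T@np.linalg.solve(K,[uv[0],uv[1],1.]); return -R.T@t,v
def plane(d,uv,z): c,v=ray(d,uv); return c+v*(z-c[2])/v[2]
E
python3 - <<'E'
from h import *
P={"top0":[(162,180),(214,176),(280,172),(395,178)],"scene0":[(395,163),(369,200),(329,248),(225,358)]}
rows=[]
for n in P:
    d=cam(n); f=d["frame"]
    rows.append(np.hstack([cv2.resize(f[v-20:v+20,u-20:u+20],(200,200),interpolation=0) for u,v in P[n]]))
    hsv=cv2.cvtColor(f,cv2.COLOR_BGR2HSV); m=((hsv[...,2]>180)&(hsv[...,1]<40)).astype(np.uint8)
    for c in cv2.findContours(m,0,1)[0]:
        a=cv2.contourArea(c)
        if 250<a<900:
            M=cv2.moments(c);u=M['m10']/M['m00'],M['m01']/M['m00']; print(n,a,np.round(u,1),plane(d,u,.01).round(4))
cv2.imwrite("pics/mos.png",np.vstack(rows))
E
```

```text
scene0 598.5 [ 75.1 336.4] [ 0.4336 -0.3545  0.01  ]
scene0 475.5 [185.6 257.3] [ 0.4613 -0.1637  0.01  ]
scene0 405.5 [206.2 230.7] [ 0.4505 -0.1049  0.01  ]
scene0 354.5 [225.  206.4] [ 0.4396 -0.0459  0.01  ]
scene0 306.0 [242.3 184.1] [0.4286 0.0131 0.01  ]
scene0 602.0 [368.6  90.9] [0.4665 0.409  0.01  ]
```

View pics/mos.png

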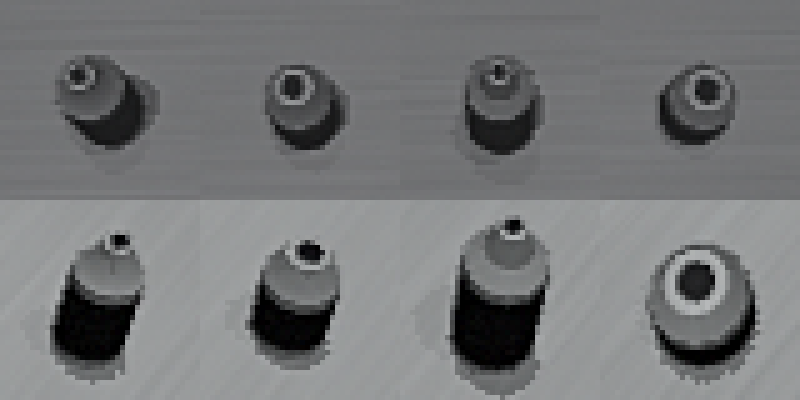

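The mosaic shows all four standing nose up. Their nose holes, converted back to full-image pixels, are triangulated next. Apparent heights, left to right in the top view: P, S, R, Q.

```bash
python3 - <<'E'
from h import *
T=[(157.1,174.5),(211.9,172.5),(279.1,165.9),(395.9,175.3)];S=[(398.3,150.7),(370.3,190.1),(331.3,232.7),(223.5,353.9)]
a,b=cam("top0"),cam("scene0")
Pm=lambda d:d["intrinsics"]@np.c_[d["R"],d["t"]]
X=cv2.triangulatePoints(Pm(a),Pm(b),np.array(T).T,np.array(S).T);X=(X[:3]/X[3]).T;print(X.round(4))
for i,h in enumerate([.056,.044,.068,.032]): print("psrq"[i],plane(a,T[i],h).round(4),plane(b,S[i],h).round(4))
f=a["frame"];m=(f.min(2)>150).astype(np.uint8)
for c in cv2.findContours(m,0,1)[0]:
    A=cv2.contourArea(c)
    if 200<A<900:
        M=cv2.moments(c);u=M['m10']/M['m00'],M['m01']/M['m00'];print(A,np.round(u,1),plane(a,u,.01).round(4))
E
```

```text
[[ 0.6271  0.2302  0.0547]
 [ 0.6325  0.1239  0.0427]
 [ 0.6361 -0.0102  0.0666]
 [ 0.6227 -0.2447  0.0304]]
p [0.6259 0.2292 0.056 ] [0.6283 0.23   0.056 ]
s [0.6314 0.1232 0.044 ] [0.6335 0.1238 0.044 ]
r [ 0.6348 -0.011   0.068 ] [ 0.6376 -0.0096  0.068 ]
q [ 0.6217 -0.2452  0.032 ] [ 0.6241 -0.2439  0.032 ]
```

```bash
cat >> h.py <<'E'
from scipy.spatial.transform import Rotation as Ro
from station import status
def go(*p,yaw=10.5):
    s=status.get_state();R=Ro.from_rotvec(s["ee_rot"]);e=s["eef_pos"]
    y=np.radians(yaw);Y=np.array([np.cos(y),np.sin(y),0]);Z=np.array([0,0,-1.]);T=Ro.from_matrix(np.c_[np.cross(Y,Z),Y,Z])
    print("t",round(s["t"],2),"at",e.round(4),"w",round(s["width"],3),"rot",(R.inv()*T).as_rotvec(degrees=True).round(2),"j",s["joints"].round(2))
    for q in p: print(q,"->",R.inv().apply(np.array(q)-e).round(4))
E
python3 - <<'E'
from h import *
a=cam("top0");f=a["frame"];print([f[v,u].tolist() for u,v in((270,278),(300,271),(315,262),(391,251))])
m=(cv2.cvtColor(f,6)>135).astype(np.uint8)
for c in cv2.findContours(m,0,1)[0]:
    A=cv2.contourArea(c)
    if 200<A<900:
        M=cv2.moments(c);u=M['m10']/M['m00'],M['m01']/M['m00'];print(A,np.round(u,1),plane(a,u,.01).round(4))
go((.6227,-.2447,.18))
E
```

```text
[[139, 137, 136], [139, 137, 137], [39, 38, 37], [139, 137, 137]]
368.5 [269.5 277.2] [0.4248 0.0124 0.01  ]
368.5 [299.4 271.1] [ 0.4356 -0.0468  0.01  ]
363.5 [329.1 264.9] [ 0.4467 -0.1058  0.01  ]
358.0 [358.6 258.7] [ 0.4577 -0.1647  0.01  ]
242.5 [457.3 260.9] [ 0.4494 -0.3597  0.01  ]
t 0.1 at [0.1628 0.6029 0.2386] w 1.0 rot [-9.000e-02  4.000e-02  6.438e+01] j [ 1.18  0.22  1.53 -0.    1.39 -0.13]
(0.6227, -0.2447, 0.18) -> [-0.665  -0.6982  0.0596]
```

Emit:
{"fn": "drive_tool", "kwargs": {
  "increments": [
    {"delta_pos": [-0.033, -0.035, 0.003], "rotation": [0, 0, 6.44]},
    {"delta_pos": [-0.066, -0.07, 0.006], "rotation": [0, 0, 12.88]},
    {"delta_pos": [-0.099, -0.105, 0.009], "rotation": [0, 0, 19.32]},
    {"delta_pos": [-0.132, -0.14, 0.012], "rotation": [0, 0, 25.76]},
    {"delta_pos": [-0.165, -0.175, 0.015], "rotation": [0, 0, 32.2]},
    {"delta_pos": [-0.198, -0.21, 0.018], "rotation": [0, 0, 38.64]},
    {"delta_pos": [-0.231, -0.245, 0.021], "rotation": [0, 0, 45.08]},
    {"delta_pos": [-0.264, -0.28, 0.024], "rotation": [0, 0, 51.52]},
    {"delta_pos": [-0.297, -0.315, 0.027], "rotation": [0, 0, 57.96]},
    {"delta_pos": [-0.33, -0.35, 0.03], "rotation": [0, 0, 64.4]}
  ],
  "jaw": 0
}}

```text
t: 1.1
eef_pos: [0.3906, 0.1776, 0.2093]
ee_rot: [2.014, 2.411, 0.0]
contact_force: [0.3, 0.3, 0.0]
width: 0.999
finger_force: 0.0
```

```bash
python3 -c "
from h import *
go((.6227,-.2447,.18))"
```

```text
t 1.1 at [0.3906 0.1776 0.2093] w 0.999 rot [ 0.01 -0.   -0.27] j [ 0.24 -0.24  2.04  0.    1.34  0.06]
(0.6227, -0.2447, 0.18) -> [-0.4568  0.1534  0.0293]
```

Emit:
{"fn": "drive_tool", "kwargs": {
  "increments": [
    {"delta_pos": [-0.046, 0.0155, 0.003], "rotation": [0, 0, 0]},
    {"delta_pos": [-0.092, 0.031, 0.006], "rotation": [0, 0, 0]},
    {"delta_pos": [-0.138, 0.0465, 0.009], "rotation": [0, 0, 0]},
    {"delta_pos": [-0.184, 0.062, 0.012], "rotation": [0, 0, 0]},
    {"delta_pos": [-0.23, 0.0775, 0.015], "rotation": [0, 0, 0]},
    {"delta_pos": [-0.276, 0.093, 0.018], "rotation": [0, 0, 0]},
    {"delta_pos": [-0.322, 0.1085, 0.021], "rotation": [0, 0, 0]},
    {"delta_pos": [-0.368, 0.124, 0.024], "rotation": [0, 0, 0]},
    {"delta_pos": [-0.414, 0.1395, 0.027], "rotation": [0, 0, 0]},
    {"delta_pos": [-0.457, 0.1535, 0.03], "rotation": [0, 0, -0.3]}
  ]
}}

```text
t: 2.1
eef_pos: [0.6248, -0.244, 0.1786]
ee_rot: [-2.003, -2.419, 0.0]
contact_force: [0.9, 0.0, 0.1]
width: 0.999
finger_force: 0.0
```

```bash
python3 -c "
from h import *
from station import snapshot
go((.6227,-.2447,.12))
d=snapshot('wrist'); print(np.round(d['hand_eye'],3),d['intrinsics'])
cv2.imwrite('pics/w1.png',d['frame'])"
```

```text
t 2.1 at [ 0.6248 -0.244   0.1786] w 0.999 rot [-0.04 -0.03  0.26] j [-0.49  0.37  1.45  0.    1.31 -0.68]
(0.6227, -0.2447, 0.12) -> [-0.0003 -0.0022  0.0586]
[[ 0.    -0.955 -0.297  0.082]
 [ 1.     0.     0.    -0.002]
 [-0.    -0.297  0.955 -0.144]
 [ 0.     0.     0.     1.   ]] [[337.50608555   0.         283.80427457]
 [  0.         337.50608555 217.74926466]
 [  0.           0.           1.        ]]
```

View pics/w1.png

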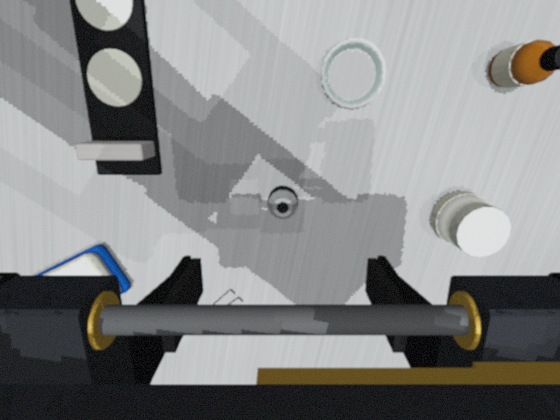

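The wrist view shows Q's nose hole at (283,207), the dish at (352,73), the last pad at (114,77) and the end block at (115,151).

```bash
cat >> h.py <<'E'
def wsnap(name):
    from station import snapshot
    s=status.get_state();d=snapshot("wrist");H=np.array(d["hand_eye"]);Re=Ro.from_rotvec(s["ee_rot"]).as_matrix()
    Rw=Re@H[:3,:3];c=Re@H[:3,3]+s["eef_pos"]
    o=dict(frame=d["frame"],intrinsics=np.array(d["intrinsics"]),R=Rw.T,t=-Rw.T@c)
    np.savez(name+".npz",**o);cv2.imwrite(f"pics/{name}.png",o["frame"]);return o
def dark(d,uv,r=12,th=70):
    u,v=uv;g=cv2.cvtColor(d["frame"],6)[v-r:v+r,u-r:u+r];m=(g<th).astype(np.uint8)
    n,l,st,c=cv2.connectedComponentsWithStats(m);return [(st[i,4],(c[i]+[u-r,v-r]).round(1)) for i in range(1,n)]
E
python3 -c "
from h import *
d=wsnap('w2');
for A,c in dark(d,(283,206)): print(A,c,plane(d,c,.032))
m=cv2.inRange(d['frame'],(150,150,150),(255,255,255))
roi=m[0:135,75:150]
n,l,st,c=cv2.connectedComponentsWithStats(roi)
for i in range(1,n):
  if st[i,4]>300: print(st[i],c[i]+[75,0],plane(d,c[i]+[75,0],.01))
"
```

```text
79 [282.  200.8] [ 0.62148853 -0.24380781  0.032     ]
[  1   0  53  21 776] [103.09407216   7.87757732] [ 0.45109037 -0.11801231  0.01      ]
[  10   40   54   58 2435] [110.95482546  68.38726899] [ 0.45881402 -0.16230715  0.01      ]
```

```bash
python3 -c "
from h import *
go((.622,-.2442,.02))"
```

```text
t 2.2 at [ 0.6247 -0.2469  0.1768] w 1.001 rot [-0.12  0.    0.05] j [-0.49  0.38  1.45 -0.    1.31 -0.68]
(0.622, -0.2442, 0.02) -> [ 0.0032 -0.0018  0.1568]
```

Emit:
{"fn": "drive_tool", "kwargs": {
  "increments": [
    {"delta_pos": [0.001, -0.001, 0.015], "rotation": [0, 0, 0]},
    {"delta_pos": [0.002, -0.001, 0.03], "rotation": [0, 0, 0]},
    {"delta_pos": [0.003, -0.002, 0.045], "rotation": [0, 0, 0]},
    {"delta_pos": [0.003, -0.002, 0.06], "rotation": [0, 0, 0]},
    {"delta_pos": [0.003, -0.002, 0.075], "rotation": [0, 0, 0]},
    {"delta_pos": [0.003, -0.002, 0.09], "rotation": [0, 0, 0]},
    {"delta_pos": [0.003, -0.002, 0.095], "rotation": [0, 0, 0]},
    {"delta_pos": [0.003, -0.002, 0.095], "rotation": [0, 0, 0]},
    {"delta_pos": [0.003, -0.002, 0.095], "rotation": [0, 0, 0]},
    {"delta_pos": [0.003, -0.002, 0.095], "rotation": [0, 0, 0]}
  ]
}}

```text
t: 3.2
eef_pos: [0.6226, -0.2399, 0.0857]
ee_rot: [2.002, 2.419, 0.001]
contact_force: [-0.5, -0.7, -0.2]
width: 1.002
finger_force: 0.0
```

```bash
python3 -c "
from h import *
go((.622,-.2442,.02))
d=wsnap('w3')
go((.622,-.2442,.02))
d0=d; print((d['intrinsics']@(d['R']@np.array([.622,-.244,.032])+d['t'])))
p=d['intrinsics']@(d['R']@np.array([.622,-.244,.032])+d['t']);p=(p[:2]/p[2]).astype(int);print(p)
for A,c in dark(d,p,30):
  if A>20: print(A,c,plane(d,c,.032))
"
```

```text
t 3.2 at [ 0.6226 -0.2399  0.0857] w 1.002 rot [0.08 0.07 0.28] j [-0.49  0.46  1.53 -0.    1.15 -0.67]
(0.622, -0.2442, 0.02) -> [-0.0041 -0.0015  0.0657]
t 3.25 at [ 0.6226 -0.2398  0.0857] w 0.999 rot [0.08 0.07 0.28] j [-0.49  0.46  1.53  0.    1.15 -0.67]
(0.622, -0.2442, 0.02) -> [-0.0041 -0.0015  0.0657]
[60.9369841  54.44754538  0.21433754]
[284 254]
164 [283.8 227.8] [ 0.61838634 -0.22675625  0.032     ]
182 [283.5 252.7] [ 0.6213278  -0.24319879  0.032     ]
```

View pics/w3.png

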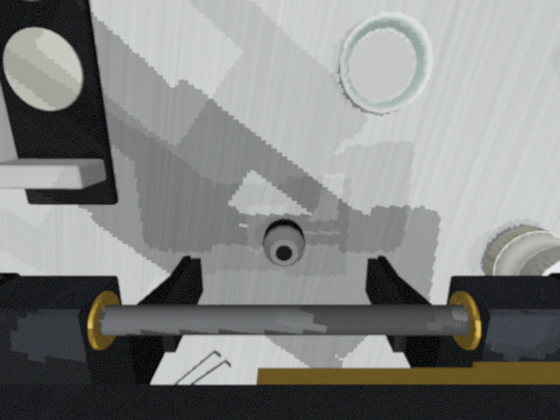

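Q's nose shows at (283.5,252.7), which puts it at (0.6213, -0.2432). That agrees with the triangulation, so I'm going down to grip it.

Emit:
{"fn": "drive_tool", "kwargs": {
  "increments": [
    {"delta_pos": [-0.0035, -0.0015, 0.01], "rotation": [0, 0, 0.2]},
    {"delta_pos": [-0.0035, -0.0015, 0.022], "rotation": [0, 0, 0.2]},
    {"delta_pos": [-0.0035, -0.0015, 0.034], "rotation": [0, 0, 0.2]},
    {"delta_pos": [-0.0035, -0.0015, 0.046], "rotation": [0, 0, 0.2]},
    {"delta_pos": [-0.0035, -0.0015, 0.056], "rotation": [0, 0, 0.2]},
    {"delta_pos": [-0.0035, -0.0015, 0.062], "rotation": [0, 0, 0.2]},
    {"delta_pos": [-0.0035, -0.0015, 0.064], "rotation": [0, 0, 0.2]},
    {"delta_pos": [-0.0035, -0.0015, 0.064], "rotation": [0, 0, 0.2]},
    {"delta_pos": [-0.0035, -0.0015, 0.064], "rotation": [0, 0, 0.2]},
    {"delta_pos": [-0.0035, -0.0015, 0.064], "rotation": [0, 0, 0.2]}
  ]
}}

```text
t: 4.25
eef_pos: [0.6216, -0.2434, 0.0214]
ee_rot: [2.006, 2.416, 0.0]
contact_force: [-0.3, -0.2, 0.1]
width: 0.995
finger_force: 0.0
```

Emit:
{"fn": "drive_tool", "kwargs": {
  "increments": [
    {"delta_pos": [0, 0, 0]},
    {"delta_pos": [0, 0, 0]},
    {"delta_pos": [0, 0, 0]},
    {"delta_pos": [0, 0, 0]},
    {"delta_pos": [0, 0, 0]},
    {"delta_pos": [0, 0, 0]},
    {"delta_pos": [0, 0, 0]},
    {"delta_pos": [0, 0, 0]},
    {"delta_pos": [0, 0, 0]},
    {"delta_pos": [0, 0, 0]}
  ],
  "jaw": 1,
  "grip_force": 12
}}

```text
validation failed for argument at $.in...
```

```bash
python3 -c "
from h import *
go((.622,-.2442,.1),(.459,-.1633,.12))"
```

```text
t 4.25 at [ 0.6216 -0.2434  0.0214] w 0.995 rot [0.06 0.05 0.09] j [-0.49  0.54  1.55  0.    1.05 -0.68]
(0.622, -0.2442, 0.1) -> [-0.0009  0.0003 -0.0786]
(0.459, -0.1633, 0.12) -> [ 0.1085 -0.145  -0.0989]
```

Each row needs a rotation. Closing now.

Emit:
{"fn": "drive_tool", "kwargs": {
  "increments": [
    {"delta_pos": [0, 0, 0], "rotation": [0, 0, 0]},
    {"delta_pos": [0, 0, 0], "rotation": [0, 0, 0]},
    {"delta_pos": [0, 0, 0], "rotation": [0, 0, 0]},
    {"delta_pos": [0, 0, 0], "rotation": [0, 0, 0]},
    {"delta_pos": [0, 0, 0], "rotation": [0, 0, 0]},
    {"delta_pos": [0, 0, 0], "rotation": [0, 0, 0]},
    {"delta_pos": [0, 0, 0], "rotation": [0, 0, 0]},
    {"delta_pos": [0, 0, 0], "rotation": [0, 0, 0]},
    {"delta_pos": [0, 0, 0], "rotation": [0, 0, 0]},
    {"delta_pos": [0, 0, 0], "rotation": [0, 0, 0]}
  ],
  "jaw": 1,
  "grip_force": 12
}}

```text
t: 5.25
eef_pos: [0.6211, -0.2431, 0.0205]
ee_rot: [2.007, 2.417, 0.0]
contact_force: [0.8, -0.2, -0.6]
width: 0.312
finger_force: 12.0
```

Emit:
{"fn": "drive_tool", "kwargs": {
  "increments": [
    {"delta_pos": [0, 0, -0.02], "rotation": [0, 0, 0]},
    {"delta_pos": [0, 0, -0.05], "rotation": [0, 0, 0]},
    {"delta_pos": [0.008, -0.01, -0.08], "rotation": [0, 0, 0]},
    {"delta_pos": [0.028, -0.037, -0.09], "rotation": [0, 0, 0]},
    {"delta_pos": [0.048, -0.064, -0.09], "rotation": [0, 0, 0]},
    {"delta_pos": [0.068, -0.091, -0.09], "rotation": [0, 0, 0]},
    {"delta_pos": [0.088, -0.118, -0.09], "rotation": [0, 0, 0]},
    {"delta_pos": [0.1, -0.135, -0.09], "rotation": [0, 0, 0]},
    {"delta_pos": [0.108, -0.145, -0.09], "rotation": [0, 0, 0]},
    {"delta_pos": [0.108, -0.145, -0.09], "rotation": [0, 0, 0]}
  ]
}}

```text
t: 6.25
eef_pos: [0.4573, -0.1628, 0.1103]
ee_rot: [-2.006, -2.416, 0.0]
contact_force: [-0.4, -0.4, -1.1]
width: 0.313
finger_force: 12.0
```

Emit:
{"fn": "drive_tool", "kwargs": {
  "increments": [
    {"delta_pos": [0, 0, 0], "rotation": [0, 0, 0]},
    {"delta_pos": [0, 0, 0], "rotation": [0, 0, 0]},
    {"delta_pos": [0, 0, 0], "rotation": [0, 0, 0]},
    {"delta_pos": [0, 0, 0], "rotation": [0, 0, 0]},
    {"delta_pos": [0, 0, 0], "rotation": [0, 0, 0]},
    {"delta_pos": [0, 0, 0], "rotation": [0, 0, 0]},
    {"delta_pos": [0, 0, 0], "rotation": [0, 0, 0]},
    {"delta_pos": [0, 0, 0], "rotation": [0, 0, 0]},
    {"delta_pos": [0, 0, 0], "rotation": [0, 0, 0]},
    {"delta_pos": [0, 0, 0], "rotation": [0, 0, 0]}
  ]
}}

```text
t: 7.25
eef_pos: [0.4587, -0.1636, 0.1106]
ee_rot: [2.007, 2.417, 0.0]
contact_force: [-0.7, 0.5, -1.1]
width: 0.312
finger_force: 12.0
```

```bash
python3 -c "
from h import *
go((.459,-.1633,.06))
d=wsnap('w4')"
```

```text
t 7.25 at [ 0.4587 -0.1636  0.1106] w 0.312 rot [0.   0.   0.08] j [-0.5   0.03  2.   -0.    1.12 -0.69]
(0.459, -0.1633, 0.06) -> [0.0003 0.0004 0.0506]
```

View pics/w4.png

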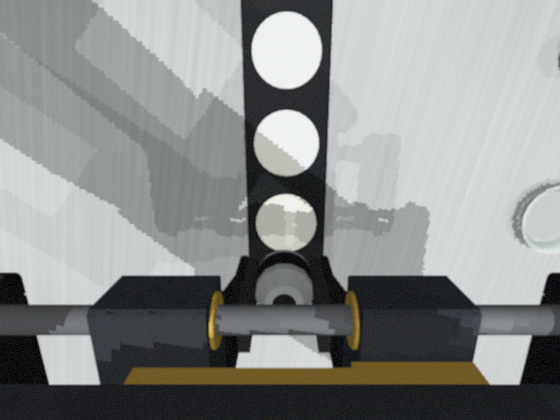

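The held Q sits between the fingers at (285,290), and the other three pads are visible at (286,222), (286,143) and (286,50). I'll measure those three and extrapolate the fourth.

```bash
python3 -c "
from h import *
d=cam('w4');m=cv2.inRange(d['frame'],(120,120,120),(255,255,255));m[:,:249]=0;m[:,324:]=0;m[256:]=0
P=[]
for c in cv2.findContours(m,0,1)[0]:
  if cv2.contourArea(c)>1500:
    # match to plane points: fit ellipse
    e=cv2.fitEllipse(c);pts=np.array([plane(d,q[0],.01)[:2] for q in c]);(x,y),r=cv2.minEnclosingCircle(pts.astype(np.float32));print(e[0],e[1],plane(d,e[0],.01).round(4),(x,y),r)
    P.append(plane(d,e[0],.01)[:2])
P=np.array(sorted(P,key=lambda p:p[1]));v=(P[-1]-P[0])/(len(P)-1);print(P,v,np.linalg.norm(v),'extrap',P.mean(0)-2*v)
"
```

```text
(285.6290283203125, 222.2445068359375) (57.00281524658203, 59.26139450073242) [ 0.458  -0.1617  0.01  ] (0.45815354585647583, -0.16232971847057343) 0.023454299196600914
(286.1363220214844, 142.28411865234375) (64.68086242675781, 65.92015838623047) [ 0.4473 -0.103   0.01  ] (0.44753849506378174, -0.10353830456733704) 0.02352999523282051
(286.22686767578125, 49.68877410888672) (70.32559967041016, 77.47837829589844) [ 0.4362 -0.0444  0.01  ] (0.4363821744918823, -0.04510701820254326) 0.023529551923274994
[[ 0.45797316 -0.16172696]
 [ 0.44725448 -0.10298958]
 [ 0.43623221 -0.04440834]] [-0.01087047  0.05865931] 0.05965804173516206 extrap [ 0.46889423 -0.22036025]
```

```bash
python3 -c "
from h import *
d=cam('w4')
for A,c in dark(d,(285,300),16,60):
  if A>20: print(A,c,plane(d,c,.1221))
go((.458,-.1622,.0315))
"
```

```text
211 [283.6 300.8] [ 0.45654251 -0.16226052  0.1221    ]
t 7.3 at [ 0.4587 -0.1636  0.1106] w 0.317 rot [0.   0.   0.08] j [-0.5   0.03  2.   -0.    1.12 -0.69]
(0.458, -0.1622, 0.0315) -> [ 0.0015 -0.0004  0.0791]
```

Emit:
{"fn": "drive_tool", "kwargs": {
  "increments": [
    {"delta_pos": [0, 0.001, 0.015], "rotation": [0, 0, 0]},
    {"delta_pos": [0, 0.001, 0.03], "rotation": [0, 0, 0]},
    {"delta_pos": [0, 0.001, 0.045], "rotation": [0, 0, 0]},
    {"delta_pos": [0, 0.001, 0.058], "rotation": [0, 0, 0]},
    {"delta_pos": [0, 0.001, 0.068], "rotation": [0, 0, 0]},
    {"delta_pos": [0, 0.001, 0.074], "rotation": [0, 0, 0]},
    {"delta_pos": [0, 0.001, 0.076], "rotation": [0, 0, 0]},
    {"delta_pos": [0, 0.001, 0.0775], "rotation": [0, 0, 0]},
    {"delta_pos": [0, 0.001, 0.0785], "rotation": [0, 0, 0]},
    {"delta_pos": [0, 0.001, 0.0785], "rotation": [0, 0, 0]}
  ]
}}

```text
t: 8.3
eef_pos: [0.46, -0.1636, 0.0324]
ee_rot: [2.007, 2.416, 0.0]
contact_force: [-0.3, -0.2, -0.4]
width: 0.314
finger_force: 12.0
```

Emit:
{"fn": "drive_tool", "kwargs": {
  "increments": [
    {"delta_pos": [0, 0, 0], "rotation": [0, 0, 0]},
    {"delta_pos": [0, 0, 0.0003], "rotation": [0, 0, 0]},
    {"delta_pos": [0, 0, 0.0006], "rotation": [0, 0, 0]},
    {"delta_pos": [0, 0, 0.0009], "rotation": [0, 0, 0]},
    {"delta_pos": [0, 0, 0.0012], "rotation": [0, 0, 0]},
    {"delta_pos": [0, 0, 0.0012], "rotation": [0, 0, 0]},
    {"delta_pos": [0, 0, 0.0012], "rotation": [0, 0, 0]},
    {"delta_pos": [0, 0, 0.0012], "rotation": [0, 0, 0]},
    {"delta_pos": [0, 0, 0.0012], "rotation": [0, 0, 0]},
    {"delta_pos": [0, 0, 0.0012], "rotation": [0, 0, 0]}
  ]
}}

```text
t: 9.3
eef_pos: [0.4597, -0.1635, 0.0308]
ee_rot: [2.007, 2.417, 0.0]
contact_force: [0.5, 0.9, -0.6]
width: 0.312
finger_force: 12.0
```

Emit:
{"fn": "drive_tool", "kwargs": {
  "increments": [
    {"delta_pos": [0, 0, 0.0003], "rotation": [0, 0, 0]},
    {"delta_pos": [0, 0, 0.0005], "rotation": [0, 0, 0]},
    {"delta_pos": [0, 0, 0.0007], "rotation": [0, 0, 0]},
    {"delta_pos": [0, 0, 0.0009], "rotation": [0, 0, 0]},
    {"delta_pos": [0, 0, 0.001], "rotation": [0, 0, 0]},
    {"delta_pos": [0, 0, 0.001], "rotation": [0, 0, 0]},
    {"delta_pos": [0, 0, 0.001], "rotation": [0, 0, 0]},
    {"delta_pos": [0, 0, 0.001], "rotation": [0, 0, 0]},
    {"delta_pos": [0, 0, 0.001], "rotation": [0, 0, 0]},
    {"delta_pos": [0, 0, 0.001], "rotation": [0, 0, 0]}
  ]
}}

```text
t: 10.3
eef_pos: [0.4597, -0.1635, 0.0304]
ee_rot: [-2.007, -2.417, 0.0]
contact_force: [-2.4, 1.1, 6.9]
width: 0.317
finger_force: 12.0
```

Emit:
{"fn": "drive_tool", "kwargs": {
  "increments": [
    {"delta_pos": [0, 0, 0], "rotation": [0, 0, 0]},
    {"delta_pos": [0, 0, 0], "rotation": [0, 0, 0]},
    {"delta_pos": [0, 0, 0], "rotation": [0, 0, 0]},
    {"delta_pos": [0, 0, 0], "rotation": [0, 0, 0]},
    {"delta_pos": [0, 0, 0], "rotation": [0, 0, 0]},
    {"delta_pos": [0, 0, 0], "rotation": [0, 0, 0]},
    {"delta_pos": [0, 0, -0.01], "rotation": [0, 0, 0]},
    {"delta_pos": [0, 0, -0.03], "rotation": [0, 0, 0]},
    {"delta_pos": [0, 0, -0.06], "rotation": [0, 0, 0]},
    {"delta_pos": [0, 0, -0.09], "rotation": [0, 0, 0]}
  ],
  "jaw": 0
}}

```text
t: 11.3
eef_pos: [0.4593, -0.1633, 0.1212]
ee_rot: [-2.007, -2.416, 0.0]
contact_force: [0.3, -0.3, -0.3]
width: 0.992
finger_force: 0.0
```

```bash
python3 -c "
from h import *
go((.6325,.124,.12))
d=wsnap('w5')"
```

```text
t 11.3 at [ 0.4593 -0.1633  0.1212] w 0.992 rot [-0.03 -0.02  0.09] j [-0.5   0.01  1.99  0.    1.14 -0.69]
(0.6325, 0.124, 0.12) -> [0.2506 0.223  0.0012]
```

View pics/w5.png

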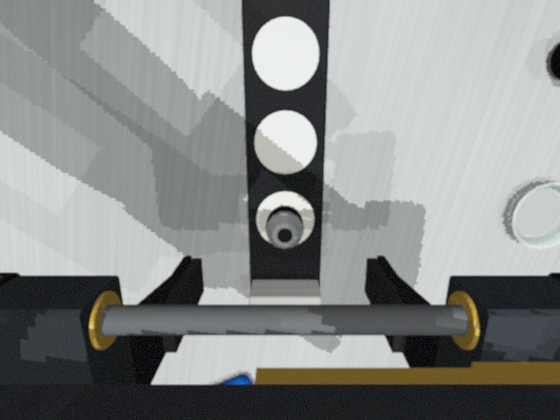

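Q stands upright on the pad by the end block, with its nose at (285,236). Next I'll check its centring.

```bash
cat >> h.py <<'E'
def pads(d,th=120):
    m=cv2.inRange(d["frame"],(th,)*3,(255,)*3)
    for c in cv2.findContours(m,0,1)[0]:
        A=cv2.contourArea(c)
        if A>900:
            w=np.array([plane(d,q[0],.01)[:2] for q in cv2.convexHull(c)],np.float32);(x,y),r=cv2.minEnclosingCircle(w)
            if .021<r<.026: print("pad",c.reshape(-1,2).mean(0).round(),round(x,4),round(y,4),round(r,4))
E
python3 -c "
from h import *
d=cam('w5')
pads(d)
for A,c in dark(d,(285,236),9,60):
  if A>20: print(A,c,plane(d,c,.042))
"
```

```text
pad [285. 216.] 0.4581 -0.1624 0.0234
pad [285. 142.] 0.4474 -0.1038 0.0235
pad [285.  53.] 0.4364 -0.0452 0.0235
135 [284.4 235.1] [ 0.45808574 -0.16398097  0.042     ]
```

Emit:
{"fn": "drive_tool", "kwargs": {
  "increments": [
    {"delta_pos": [0.02, 0.018, 0], "rotation": [0, 0, 0]},
    {"delta_pos": [0.052, 0.046, 0], "rotation": [0, 0, 0]},
    {"delta_pos": [0.085, 0.076, 0], "rotation": [0, 0, 0]},
    {"delta_pos": [0.118, 0.105, 0], "rotation": [0, 0, 0]},
    {"delta_pos": [0.151, 0.134, 0], "rotation": [0, 0, 0]},
    {"delta_pos": [0.184, 0.163, 0], "rotation": [0, 0, 0]},
    {"delta_pos": [0.217, 0.193, 0], "rotation": [0, 0, 0]},
    {"delta_pos": [0.24, 0.213, 0], "rotation": [0, 0, 0]},
    {"delta_pos": [0.25, 0.222, 0], "rotation": [0, 0, 0]},
    {"delta_pos": [0.25, 0.222, 0], "rotation": [0, 0, 0]}
  ]
}}

```text
t: 12.35
eef_pos: [0.6323, 0.1243, 0.1201]
ee_rot: [2.004, 2.419, 0.0]
contact_force: [0.4, -0.1, 0.8]
width: 1.003
finger_force: 0.0
```

Emit:
{"fn": "drive_tool", "kwargs": {
  "increments": [
    {"delta_pos": [0, 0, 0], "rotation": [0, 0, 0]},
    {"delta_pos": [0, 0, 0], "rotation": [0, 0, 0]},
    {"delta_pos": [0, 0, 0], "rotation": [0, 0, 0]},
    {"delta_pos": [0, 0, 0], "rotation": [0, 0, 0]},
    {"delta_pos": [0, 0, 0], "rotation": [0, 0, 0]},
    {"delta_pos": [0, 0, 0.005], "rotation": [0, 0, 0]},
    {"delta_pos": [0, 0, 0.01], "rotation": [0, 0, 0]},
    {"delta_pos": [0, 0, 0.01], "rotation": [0, 0, 0]},
    {"delta_pos": [0, 0, 0.01], "rotation": [0, 0, 0]},
    {"delta_pos": [0, 0, 0.01], "rotation": [0, 0, 0]}
  ]
}}

```text
t: 13.35
eef_pos: [0.632, 0.1232, 0.1098]
ee_rot: [2.007, 2.417, -0.0]
contact_force: [0.5, 0.1, -0.1]
width: 1.003
finger_force: 0.0
```

```bash
cat >> h.py <<'E'
def nose(d,guess,h,th=60):
    p=d["intrinsics"]@(d["R"]@np.array([*guess,h])+d["t"]);p=(p[:2]/p[2]).astype(int);print("expect",p)
    for A,c in dark(d,p,20,th):
        if A>15: print(A,c,plane(d,c,h).round(4))
E
python3 -c "
from h import *
d=wsnap('w6');nose(d,(.632,.1235),.044)
go((.632,.1235,.0245))"
```

```text
expect [286 240]
119 [285.1 238.9] [0.6308 0.1247 0.044 ]
t 13.4 at [0.6321 0.1232 0.11  ] w 1.0 rot [0.01 0.   0.09] j [ 0.07  0.38  1.58  0.    1.18 -0.11]
(0.632, 0.1235, 0.0245) -> [ 0.0003 -0.0001  0.0855]
```

Emit:
{"fn": "drive_tool", "kwargs": {
  "increments": [
    {"delta_pos": [0.0015, 0.0005, 0.015], "rotation": [0, 0, 0]},
    {"delta_pos": [0.0015, 0.0005, 0.03], "rotation": [0, 0, 0]},
    {"delta_pos": [0.0015, 0.0005, 0.045], "rotation": [0, 0, 0]},
    {"delta_pos": [0.0015, 0.0005, 0.06], "rotation": [0, 0, 0]},
    {"delta_pos": [0.0015, 0.0005, 0.072], "rotation": [0, 0, 0]},
    {"delta_pos": [0.0015, 0.0005, 0.081], "rotation": [0, 0, 0]},
    {"delta_pos": [0.0015, 0.0005, 0.085], "rotation": [0, 0, 0]},
    {"delta_pos": [0.0015, 0.0005, 0.085], "rotation": [0, 0, 0]},
    {"delta_pos": [0.0015, 0.0005, 0.085], "rotation": [0, 0, 0]},
    {"delta_pos": [0.0015, 0.0005, 0.085], "rotation": [0, 0, 0]}
  ]
}}

```text
t: 14.4
eef_pos: [0.6329, 0.1247, 0.0258]
ee_rot: [2.006, 2.416, 0.002]
contact_force: [0.1, -0.2, 0.7]
width: 0.999
finger_force: 0.0
```

Emit:
{"fn": "drive_tool", "kwargs": {
  "increments": [
    {"delta_pos": [0, 0, 0], "rotation": [0, 0, 0]},
    {"delta_pos": [0, 0, 0], "rotation": [0, 0, 0]},
    {"delta_pos": [0, 0, 0], "rotation": [0, 0, 0]},
    {"delta_pos": [0, 0, 0], "rotation": [0, 0, 0]},
    {"delta_pos": [0, 0, 0], "rotation": [0, 0, 0]},
    {"delta_pos": [0, 0, 0], "rotation": [0, 0, 0]},
    {"delta_pos": [0, 0, 0], "rotation": [0, 0, 0]},
    {"delta_pos": [0, 0, 0], "rotation": [0, 0, 0]},
    {"delta_pos": [0, 0, 0], "rotation": [0, 0, 0]},
    {"delta_pos": [0, 0, 0], "rotation": [0, 0, 0]}
  ],
  "jaw": 1,
  "grip_force": 14
}}

```text
t: 15.4
eef_pos: [0.6322, 0.1247, 0.0248]
ee_rot: [-2.007, -2.417, 0.0]
contact_force: [0.0, -0.1, -0.3]
width: 0.316
finger_force: 14.0
```

```bash
python3 -c "
from h import *
go((.449,-.104,.11))"
```

```text
t 15.4 at [0.6322 0.1247 0.0248] w 0.316 rot [-0.   -0.    0.09] j [ 0.07  0.49  1.61  0.    1.04 -0.11]
(0.449, -0.104, 0.11) -> [-0.1911 -0.2221 -0.0852]
```

Emit:
{"fn": "drive_tool", "kwargs": {
  "increments": [
    {"delta_pos": [0, 0, -0.02], "rotation": [0, 0, 0]},
    {"delta_pos": [0, 0, -0.055], "rotation": [0, 0, 0]},
    {"delta_pos": [-0.01, -0.012, -0.085], "rotation": [0, 0, 0]},
    {"delta_pos": [-0.04, -0.047, -0.085], "rotation": [0, 0, 0]},
    {"delta_pos": [-0.071, -0.083, -0.085], "rotation": [0, 0, 0]},
    {"delta_pos": [-0.102, -0.119, -0.085], "rotation": [0, 0, 0]},
    {"delta_pos": [-0.133, -0.155, -0.085], "rotation": [0, 0, 0]},
    {"delta_pos": [-0.164, -0.191, -0.085], "rotation": [0, 0, 0]},
    {"delta_pos": [-0.184, -0.214, -0.085], "rotation": [0, 0, 0]},
    {"delta_pos": [-0.191, -0.222, -0.085], "rotation": [0, 0, 0]}
  ]
}}

```text
t: 16.4
eef_pos: [0.4473, -0.1056, 0.1097]
ee_rot: [-2.01, -2.414, 0.001]
contact_force: [0.1, 0.7, -0.8]
width: 0.317
finger_force: 14.0
```

Emit:
{"fn": "drive_tool", "kwargs": {
  "increments": [
    {"delta_pos": [0, 0, 0], "rotation": [0, 0, 0]},
    {"delta_pos": [0, 0, 0], "rotation": [0, 0, 0]},
    {"delta_pos": [0, 0, 0], "rotation": [0, 0, 0]},
    {"delta_pos": [0, 0, 0], "rotation": [0, 0, 0]},
    {"delta_pos": [0, 0, 0], "rotation": [0, 0, 0]},
    {"delta_pos": [0, 0, 0.01], "rotation": [0, 0, 0]},
    {"delta_pos": [0, 0, 0.02], "rotation": [0, 0, 0]},
    {"delta_pos": [0, 0, 0.03], "rotation": [0, 0, 0]},
    {"delta_pos": [0, 0, 0.03], "rotation": [0, 0, 0]},
    {"delta_pos": [0, 0, 0.03], "rotation": [0, 0, 0]}
  ]
}}

```text
t: 17.4
eef_pos: [0.4486, -0.1037, 0.0792]
ee_rot: [-2.006, -2.416, 0.001]
contact_force: [0.2, 0.0, -0.8]
width: 0.316
finger_force: 14.0
```

```bash
python3 -c "
from h import *
go((.449,-.1038,.0360))"
```

```text
t 17.4 at [ 0.4486 -0.1037  0.0792] w 0.316 rot [-0.07 -0.05  0.08] j [-0.4   0.01  2.08  0.    1.05 -0.58]
(0.449, -0.1038, 0.036) -> [-0.0002  0.0005  0.0432]
```

Emit:
{"fn": "drive_tool", "kwargs": {
  "increments": [
    {"delta_pos": [0, 0.0004, 0.01], "rotation": [0, 0, 0]},
    {"delta_pos": [0, 0.0004, 0.022], "rotation": [0, 0, 0]},
    {"delta_pos": [0, 0.0004, 0.032], "rotation": [0, 0, 0]},
    {"delta_pos": [0, 0.0004, 0.038], "rotation": [0, 0, 0]},
    {"delta_pos": [0, 0.0004, 0.0405], "rotation": [0, 0, 0]},
    {"delta_pos": [0, 0.0004, 0.042], "rotation": [0, 0, 0]},
    {"delta_pos": [0, 0.0004, 0.0425], "rotation": [0, 0, 0]},
    {"delta_pos": [0, 0.0004, 0.0429], "rotation": [0, 0, 0]},
    {"delta_pos": [0, 0.0004, 0.0433], "rotation": [0, 0, 0]},
    {"delta_pos": [0, 0.0004, 0.0437], "rotation": [0, 0, 0]}
  ]
}}

```text
t: 18.4
eef_pos: [0.4497, -0.1039, 0.0364]
ee_rot: [2.007, 2.417, 0.0]
contact_force: [-0.1, 0.0, -0.5]
width: 0.314
finger_force: 14.0
```

Emit:
{"fn": "drive_tool", "kwargs": {
  "increments": [
    {"delta_pos": [0, 0, 0.0003], "rotation": [0, 0, 0]},
    {"delta_pos": [0, 0, 0.0005], "rotation": [0, 0, 0]},
    {"delta_pos": [0, 0, 0.0007], "rotation": [0, 0, 0]},
    {"delta_pos": [0, 0, 0.0009], "rotation": [0, 0, 0]},
    {"delta_pos": [0, 0, 0.001], "rotation": [0, 0, 0]},
    {"delta_pos": [0, 0, 0.001], "rotation": [0, 0, 0]},
    {"delta_pos": [0, 0, 0.001], "rotation": [0, 0, 0]},
    {"delta_pos": [0, 0, 0.001], "rotation": [0, 0, 0]},
    {"delta_pos": [0, 0, 0.001], "rotation": [0, 0, 0]},
    {"delta_pos": [0, 0, 0.001], "rotation": [0, 0, 0]}
  ]
}}

```text
t: 19.4
eef_pos: [0.4494, -0.1038, 0.0351]
ee_rot: [2.007, 2.417, -0.0]
contact_force: [-0.7, 0.2, -0.9]
width: 0.31
finger_force: 14.0
```

Emit:
{"fn": "drive_tool", "kwargs": {
  "increments": [
    {"delta_pos": [0, 0, 0.0002], "rotation": [0, 0, 0]},
    {"delta_pos": [0, 0, 0.0004], "rotation": [0, 0, 0]},
    {"delta_pos": [0, 0, 0.0006], "rotation": [0, 0, 0]},
    {"delta_pos": [0, 0, 0.0007], "rotation": [0, 0, 0]},
    {"delta_pos": [0, 0, 0.0007], "rotation": [0, 0, 0]},
    {"delta_pos": [0, 0, 0.0007], "rotation": [0, 0, 0]},
    {"delta_pos": [0, 0, 0.0007], "rotation": [0, 0, 0]},
    {"delta_pos": [0, 0, 0.0007], "rotation": [0, 0, 0]},
    {"delta_pos": [0, 0, 0.0007], "rotation": [0, 0, 0]},
    {"delta_pos": [0, 0, 0.0007], "rotation": [0, 0, 0]}
  ]
}}

```text
t: 20.4
eef_pos: [0.4495, -0.1038, 0.0347]
ee_rot: [2.007, 2.417, -0.0]
contact_force: [-3.3, 1.1, 5.8]
width: 0.314
finger_force: 14.0
```

Emit:
{"fn": "drive_tool", "kwargs": {
  "increments": [
    {"delta_pos": [0, 0, 0], "rotation": [0, 0, 0]},
    {"delta_pos": [0, 0, 0], "rotation": [0, 0, 0]},
    {"delta_pos": [0, 0, 0], "rotation": [0, 0, 0]},
    {"delta_pos": [0, 0, 0], "rotation": [0, 0, 0]},
    {"delta_pos": [0, 0, 0], "rotation": [0, 0, 0]},
    {"delta_pos": [0, 0, 0], "rotation": [0, 0, 0]},
    {"delta_pos": [0, 0, -0.01], "rotation": [0, 0, 0]},
    {"delta_pos": [0, 0, -0.03], "rotation": [0, 0, 0]},
    {"delta_pos": [0, 0, -0.06], "rotation": [0, 0, 0]},
    {"delta_pos": [0, 0, -0.09], "rotation": [0, 0, 0]}
  ],
  "jaw": 0
}}

```text
t: 21.4
eef_pos: [0.4491, -0.1036, 0.1258]
ee_rot: [-2.007, -2.416, 0.0]
contact_force: [0.9, -1.0, 0.7]
width: 0.996
finger_force: 0.0
```

```bash
python3 -c "
from h import *
go((.628,.2305,.13))
d=wsnap('w7');pads(d);nose(d,(.448,-.1043),.054)"
```

```text
t 21.4 at [ 0.4491 -0.1036  0.1258] w 0.996 rot [-0.03 -0.02  0.08] j [-0.4  -0.06  2.05  0.    1.15 -0.58]
(0.628, 0.2305, 0.13) -> [ 0.2956  0.2372 -0.0042]
pad [283. 284.] 0.4581 -0.1621 0.0235
pad [284. 213.] 0.4472 -0.1032 0.0235
pad [284. 142.] 0.4364 -0.0447 0.0236
pad [284.  55.] 0.4254 0.0139 0.0236
expect [284 238]
108 [284.5 238. ] [ 0.4478 -0.1038  0.054 ]
461 [283.1 251.1] [ 0.4486 -0.1134  0.054 ]
```

Emit:
{"fn": "drive_tool", "kwargs": {
  "increments": [
    {"delta_pos": [0.02, 0.016, -0.001], "rotation": [0, 0, 0]},
    {"delta_pos": [0.055, 0.044, -0.002], "rotation": [0, 0, 0]},
    {"delta_pos": [0.092, 0.074, -0.003], "rotation": [0, 0, 0]},
    {"delta_pos": [0.129, 0.104, -0.004], "rotation": [0, 0, 0]},
    {"delta_pos": [0.166, 0.133, -0.004], "rotation": [0, 0, 0]},
    {"delta_pos": [0.203, 0.163, -0.004], "rotation": [0, 0, 0]},
    {"delta_pos": [0.24, 0.193, -0.004], "rotation": [0, 0, 0]},
    {"delta_pos": [0.27, 0.217, -0.004], "rotation": [0, 0, 0]},
    {"delta_pos": [0.288, 0.231, -0.004], "rotation": [0, 0, 0]},
    {"delta_pos": [0.295, 0.237, -0.004], "rotation": [0, 0, 0]}
  ]
}}

```text
t: 22.45
eef_pos: [0.6288, 0.232, 0.1288]
ee_rot: [2.004, 2.419, 0.001]
contact_force: [-0.7, -0.7, -0.4]
width: 0.999
finger_force: 0.0
```

Emit:
{"fn": "drive_tool", "kwargs": {
  "increments": [
    {"delta_pos": [0, 0, 0], "rotation": [0, 0, 0]},
    {"delta_pos": [0, 0, 0], "rotation": [0, 0, 0]},
    {"delta_pos": [0, 0, 0], "rotation": [0, 0, 0]},
    {"delta_pos": [0, 0, 0], "rotation": [0, 0, 0]},
    {"delta_pos": [0, 0, 0], "rotation": [0, 0, 0]},
    {"delta_pos": [0, 0, 0.005], "rotation": [0, 0, 0]},
    {"delta_pos": [0, 0, 0.01], "rotation": [0, 0, 0]},
    {"delta_pos": [0, 0, 0.01], "rotation": [0, 0, 0]},
    {"delta_pos": [0, 0, 0.01], "rotation": [0, 0, 0]},
    {"delta_pos": [0, 0, 0.01], "rotation": [0, 0, 0]}
  ]
}}

```text
t: 23.45
eef_pos: [0.6282, 0.2298, 0.1184]
ee_rot: [-2.007, -2.417, 0.0]
contact_force: [-0.0, 1.0, -0.1]
width: 1.004
finger_force: 0.0
```

```bash
python3 -c "
from h import *
d=wsnap('w8');nose(d,(.6265,.230),.056)
go((.628,.2305,.029))"
```

```text
expect [283 242]
66 [283.  241.2] [0.6257 0.2307 0.056 ]
t 23.5 at [0.6283 0.2298 0.1185] w 1.001 rot [0.01 0.   0.09] j [ 0.23  0.43  1.5  -0.    1.21  0.05]
(0.628, 0.2305, 0.029) -> [ 0.0008 -0.0002  0.0895]
```

Emit:
{"fn": "drive_tool", "kwargs": {
  "increments": [
    {"delta_pos": [0.0014, -0.0009, 0.015], "rotation": [0, 0, 0]},
    {"delta_pos": [0.0014, -0.0009, 0.03], "rotation": [0, 0, 0]},
    {"delta_pos": [0.0014, -0.0009, 0.045], "rotation": [0, 0, 0]},
    {"delta_pos": [0.0014, -0.0009, 0.06], "rotation": [0, 0, 0]},
    {"delta_pos": [0.0014, -0.0009, 0.075], "rotation": [0, 0, 0]},
    {"delta_pos": [0.0014, -0.0009, 0.085], "rotation": [0, 0, 0]},
    {"delta_pos": [0.0014, -0.0009, 0.0885], "rotation": [0, 0, 0]},
    {"delta_pos": [0.0014, -0.0009, 0.0885], "rotation": [0, 0, 0]},
    {"delta_pos": [0.0014, -0.0009, 0.0885], "rotation": [0, 0, 0]},
    {"delta_pos": [0.0014, -0.0009, 0.0885], "rotation": [0, 0, 0]}
  ]
}}

```text
t: 24.5
eef_pos: [0.6279, 0.2311, 0.031]
ee_rot: [2.006, 2.416, 0.002]
contact_force: [0.4, -0.4, -0.3]
width: 0.994
finger_force: 0.0
```

Emit:
{"fn": "drive_tool", "kwargs": {
  "increments": [
    {"delta_pos": [0, 0, 0], "rotation": [0, 0, 0]},
    {"delta_pos": [0, 0, 0], "rotation": [0, 0, 0]},
    {"delta_pos": [0, 0, 0], "rotation": [0, 0, 0]},
    {"delta_pos": [0, 0, 0], "rotation": [0, 0, 0]},
    {"delta_pos": [0, 0, 0], "rotation": [0, 0, 0]},
    {"delta_pos": [0, 0, 0], "rotation": [0, 0, 0]},
    {"delta_pos": [0, 0, 0], "rotation": [0, 0, 0]},
    {"delta_pos": [0, 0, 0], "rotation": [0, 0, 0]},
    {"delta_pos": [0, 0, 0], "rotation": [0, 0, 0]},
    {"delta_pos": [0, 0, 0], "rotation": [0, 0, 0]}
  ],
  "jaw": 1,
  "grip_force": 16
}}

```text
t: 25.5
eef_pos: [0.6271, 0.2309, 0.03]
ee_rot: [2.007, 2.417, 0.0]
contact_force: [-1.1, 0.0, -1.1]
width: 0.316
finger_force: 16.0
```

```bash
python3 -c "
from h import *
go((.4378,-.0445,.12))"
```

```text
t 25.5 at [0.6271 0.2309 0.03  ] w 0.316 rot [0.01 0.   0.08] j [ 0.23  0.53  1.54 -0.    1.07  0.05]
(0.4378, -0.0445, 0.12) -> [-0.2359 -0.2367 -0.0901]
```

Emit:
{"fn": "drive_tool", "kwargs": {
  "increments": [
    {"delta_pos": [0, 0, -0.02], "rotation": [0, 0, 0]},
    {"delta_pos": [0, 0, -0.06], "rotation": [0, 0, 0]},
    {"delta_pos": [-0.015, -0.015, -0.09], "rotation": [0, 0, 0]},
    {"delta_pos": [-0.048, -0.048, -0.09], "rotation": [0, 0, 0]},
    {"delta_pos": [-0.083, -0.083, -0.09], "rotation": [0, 0, 0]},
    {"delta_pos": [-0.118, -0.118, -0.09], "rotation": [0, 0, 0]},
    {"delta_pos": [-0.153, -0.153, -0.09], "rotation": [0, 0, 0]},
    {"delta_pos": [-0.188, -0.188, -0.09], "rotation": [0, 0, 0]},
    {"delta_pos": [-0.22, -0.22, -0.09], "rotation": [0, 0, 0]},
    {"delta_pos": [-0.236, -0.237, -0.09], "rotation": [0, 0, 0]}
  ]
}}

```text
t: 26.5
eef_pos: [0.4353, -0.0466, 0.1197]
ee_rot: [-2.009, -2.415, 0.002]
contact_force: [0.6, 0.1, -0.8]
width: 0.309
finger_force: 16.0
```

Emit:
{"fn": "drive_tool", "kwargs": {
  "increments": [
    {"delta_pos": [0, 0, 0], "rotation": [0, 0, 0]},
    {"delta_pos": [0, 0, 0], "rotation": [0, 0, 0]},
    {"delta_pos": [0, 0, 0], "rotation": [0, 0, 0]},
    {"delta_pos": [0, 0, 0], "rotation": [0, 0, 0]},
    {"delta_pos": [0, 0, 0], "rotation": [0, 0, 0]},
    {"delta_pos": [0, 0, 0.01], "rotation": [0, 0, 0]},
    {"delta_pos": [0, 0, 0.02], "rotation": [0, 0, 0]},
    {"delta_pos": [0, 0, 0.03], "rotation": [0, 0, 0]},
    {"delta_pos": [0, 0, 0.03], "rotation": [0, 0, 0]},
    {"delta_pos": [0, 0, 0.03], "rotation": [0, 0, 0]}
  ]
}}

```text
t: 27.5
eef_pos: [0.4369, -0.0445, 0.0893]
ee_rot: [-2.006, -2.416, 0.001]
contact_force: [0.0, 0.2, -0.8]
width: 0.317
finger_force: 16.0
```

```bash
python3 -c "
from h import *
go((.4378,-.0445,.0400))"
```

```text
t 27.5 at [ 0.4369 -0.0445  0.0893] w 0.317 rot [-0.08 -0.04  0.08] j [-0.28 -0.06  2.13 -0.    1.08 -0.47]
(0.4378, -0.0445, 0.04) -> [-0.0002  0.0009  0.0493]
```

Emit:
{"fn": "drive_tool", "kwargs": {
  "increments": [
    {"delta_pos": [0, 0.0005, 0.012], "rotation": [0, 0, 0]},
    {"delta_pos": [0, 0.0005, 0.025], "rotation": [0, 0, 0]},
    {"delta_pos": [0, 0.0005, 0.036], "rotation": [0, 0, 0]},
    {"delta_pos": [0, 0.0005, 0.043], "rotation": [0, 0, 0]},
    {"delta_pos": [0, 0.0005, 0.046], "rotation": [0, 0, 0]},
    {"delta_pos": [0, 0.0005, 0.047], "rotation": [0, 0, 0]},
    {"delta_pos": [0, 0.0005, 0.0475], "rotation": [0, 0, 0]},
    {"delta_pos": [0, 0.0005, 0.048], "rotation": [0, 0, 0]},
    {"delta_pos": [0, 0.0005, 0.0484], "rotation": [0, 0, 0]},
    {"delta_pos": [0, 0.0005, 0.0487], "rotation": [0, 0, 0]}
  ]
}}

```text
t: 28.5
eef_pos: [0.4382, -0.0446, 0.0415]
ee_rot: [2.007, 2.416, 0.0]
contact_force: [0.5, 0.1, -1.3]
width: 0.318
finger_force: 16.0
```

Emit:
{"fn": "drive_tool", "kwargs": {
  "increments": [
    {"delta_pos": [0, 0, 0.0002], "rotation": [0, 0, 0]},
    {"delta_pos": [0, 0, 0.0004], "rotation": [0, 0, 0]},
    {"delta_pos": [0, 0, 0.0006], "rotation": [0, 0, 0]},
    {"delta_pos": [0, 0, 0.0008], "rotation": [0, 0, 0]},
    {"delta_pos": [0, 0, 0.001], "rotation": [0, 0, 0]},
    {"delta_pos": [0, 0, 0.0012], "rotation": [0, 0, 0]},
    {"delta_pos": [0, 0, 0.0014], "rotation": [0, 0, 0]},
    {"delta_pos": [0, 0, 0.0014], "rotation": [0, 0, 0]},
    {"delta_pos": [0, 0, 0.0014], "rotation": [0, 0, 0]},
    {"delta_pos": [0, 0, 0.0014], "rotation": [0, 0, 0]}
  ]
}}

```text
t: 29.5
eef_pos: [0.4379, -0.0445, 0.0399]
ee_rot: [-2.007, -2.417, -0.0]
contact_force: [0.7, 0.7, -0.6]
width: 0.313
finger_force: 16.0
```

Emit:
{"fn": "drive_tool", "kwargs": {
  "increments": [
    {"delta_pos": [0, 0, 0.0002], "rotation": [0, 0, 0]},
    {"delta_pos": [0, 0, 0.0004], "rotation": [0, 0, 0]},
    {"delta_pos": [0, 0, 0.0005], "rotation": [0, 0, 0]},
    {"delta_pos": [0, 0, 0.0005], "rotation": [0, 0, 0]},
    {"delta_pos": [0, 0, 0.0005], "rotation": [0, 0, 0]},
    {"delta_pos": [0, 0, 0.0005], "rotation": [0, 0, 0]},
    {"delta_pos": [0, 0, 0.0005], "rotation": [0, 0, 0]},
    {"delta_pos": [0, 0, 0.0005], "rotation": [0, 0, 0]},
    {"delta_pos": [0, 0, 0.0005], "rotation": [0, 0, 0]},
    {"delta_pos": [0, 0, 0.0005], "rotation": [0, 0, 0]}
  ]
}}

```text
t: 30.5
eef_pos: [0.438, -0.0445, 0.0398]
ee_rot: [-2.007, -2.417, 0.0]
contact_force: [-3.5, 1.7, 5.3]
width: 0.319
finger_force: 16.0
```

Emit:
{"fn": "drive_tool", "kwargs": {
  "increments": [
    {"delta_pos": [0, 0, 0], "rotation": [0, 0, 0]},
    {"delta_pos": [0, 0, 0], "rotation": [0, 0, 0]},
    {"delta_pos": [0, 0, 0], "rotation": [0, 0, 0]},
    {"delta_pos": [0, 0, 0], "rotation": [0, 0, 0]},
    {"delta_pos": [0, 0, 0], "rotation": [0, 0, 0]},
    {"delta_pos": [0, 0, 0], "rotation": [0, 0, 0]},
    {"delta_pos": [0, 0, -0.01], "rotation": [0, 0, 0]},
    {"delta_pos": [0, 0, -0.035], "rotation": [0, 0, 0]},
    {"delta_pos": [0, 0, -0.07], "rotation": [0, 0, 0]},
    {"delta_pos": [0, 0, -0.1], "rotation": [0, 0, 0]}
  ],
  "jaw": 0
}}

```text
t: 31.5
eef_pos: [0.438, -0.0445, 0.1414]
ee_rot: [2.007, 2.416, 0.0]
contact_force: [0.2, -0.4, 0.4]
width: 0.99
finger_force: 0.0
```

```bash
python3 -c "
from h import *
go((.637,-.0095,.14))
d=wsnap('w9');pads(d);nose(d,(.4365,-.0445),.066)"
```

```text
t 31.5 at [ 0.438  -0.0445  0.1414] w 0.99 rot [0.03 0.01 0.08] j [-0.28 -0.14  2.09  0.    1.19 -0.47]
(0.637, -0.0095, 0.14) -> [-0.0021  0.202   0.0015]
pad [284. 208.] 0.4361 -0.0447 0.0234
pad [284. 140.] 0.4254 0.0142 0.0237
expect [284 235]
440 [283.3 246.7] [ 0.4374 -0.0525  0.066 ]
52 [283.6 236.2] [ 0.4362 -0.0448  0.066 ]
```

P is centred to within 0.2 mm. R is next.

Emit:
{"fn": "drive_tool", "kwargs": {
  "increments": [
    {"delta_pos": [0, 0.015, 0], "rotation": [0, 0, 0]},
    {"delta_pos": [-0.001, 0.042, 0], "rotation": [0, 0, 0]},
    {"delta_pos": [-0.001, 0.074, 0], "rotation": [0, 0, 0]},
    {"delta_pos": [-0.001, 0.106, 0], "rotation": [0, 0, 0]},
    {"delta_pos": [-0.002, 0.138, 0], "rotation": [0, 0, 0]},
    {"delta_pos": [-0.002, 0.168, 0], "rotation": [0, 0, 0]},
    {"delta_pos": [-0.002, 0.19, 0], "rotation": [0, 0, 0]},
    {"delta_pos": [-0.002, 0.202, 0], "rotation": [0, 0, 0]},
    {"delta_pos": [-0.002, 0.202, 0], "rotation": [0, 0, 0]},
    {"delta_pos": [-0.002, 0.202, 0], "rotation": [0, 0, 0]}
  ]
}}

```text
t: 32.55
eef_pos: [0.6364, -0.0093, 0.1393]
ee_rot: [-2.006, -2.417, 0.001]
contact_force: [-0.2, 0.2, -0.9]
width: 1.0
finger_force: 0.0
```

Emit:
{"fn": "drive_tool", "kwargs": {
  "increments": [
    {"delta_pos": [0, 0, 0], "rotation": [0, 0, 0]},
    {"delta_pos": [0, 0, 0], "rotation": [0, 0, 0]},
    {"delta_pos": [0, 0, 0], "rotation": [0, 0, 0]},
    {"delta_pos": [0, 0, 0], "rotation": [0, 0, 0]},
    {"delta_pos": [0, 0, 0], "rotation": [0, 0, 0]},
    {"delta_pos": [0, 0, 0.005], "rotation": [0, 0, 0]},
    {"delta_pos": [0, 0, 0.01], "rotation": [0, 0, 0]},
    {"delta_pos": [0, 0, 0.01], "rotation": [0, 0, 0]},
    {"delta_pos": [0, 0, 0.01], "rotation": [0, 0, 0]},
    {"delta_pos": [0, 0, 0.01], "rotation": [0, 0, 0]}
  ]
}}

```text
t: 33.55
eef_pos: [0.6369, -0.0094, 0.1293]
ee_rot: [2.007, 2.417, 0.0]
contact_force: [-0.6, 0.1, 0.7]
width: 1.001
finger_force: 0.0
```

```bash
python3 -c "
from h import *
d=wsnap('w10');nose(d,(.635,-.010),.068)
go((.6365,-.0095,.036))"
```

```text
expect [283 244]
41 [283.4 243.3] [ 0.6349 -0.0094  0.068 ]
t 33.6 at [ 0.637  -0.0093  0.1294] w 1.001 rot [0.01 0.   0.09] j [-0.14  0.34  1.59 -0.    1.21 -0.32]
(0.6365, -0.0095, 0.036) -> [-0.0001 -0.0005  0.0934]
```

Emit:
{"fn": "drive_tool", "kwargs": {
  "increments": [
    {"delta_pos": [0, -0.0005, 0.015], "rotation": [0, 0, 0]},
    {"delta_pos": [0, -0.0005, 0.03], "rotation": [0, 0, 0]},
    {"delta_pos": [0, -0.0005, 0.045], "rotation": [0, 0, 0]},
    {"delta_pos": [0, -0.0005, 0.06], "rotation": [0, 0, 0]},
    {"delta_pos": [0, -0.0005, 0.075], "rotation": [0, 0, 0]},
    {"delta_pos": [0, -0.0005, 0.087], "rotation": [0, 0, 0]},
    {"delta_pos": [0, -0.0005, 0.093], "rotation": [0, 0, 0]},
    {"delta_pos": [0, -0.0005, 0.093], "rotation": [0, 0, 0]},
    {"delta_pos": [0, -0.0005, 0.093], "rotation": [0, 0, 0]},
    {"delta_pos": [0, -0.0005, 0.093], "rotation": [0, 0, 0]}
  ]
}}

```text
t: 34.6
eef_pos: [0.6372, -0.0096, 0.0374]
ee_rot: [2.006, 2.416, 0.001]
contact_force: [-0.4, 0.4, 0.9]
width: 1.002
finger_force: 0.0
```

Emit:
{"fn": "drive_tool", "kwargs": {
  "increments": [
    {"delta_pos": [0, 0, 0], "rotation": [0, 0, 0]},
    {"delta_pos": [0, 0, 0], "rotation": [0, 0, 0]},
    {"delta_pos": [0, 0, 0], "rotation": [0, 0, 0]},
    {"delta_pos": [0, 0, 0], "rotation": [0, 0, 0]},
    {"delta_pos": [0, 0, 0], "rotation": [0, 0, 0]},
    {"delta_pos": [0, 0, 0], "rotation": [0, 0, 0]},
    {"delta_pos": [0, 0, 0], "rotation": [0, 0, 0]},
    {"delta_pos": [0, 0, 0], "rotation": [0, 0, 0]},
    {"delta_pos": [0, 0, 0], "rotation": [0, 0, 0]},
    {"delta_pos": [0, 0, 0], "rotation": [0, 0, 0]}
  ],
  "jaw": 1,
  "grip_force": 18
}}

```text
t: 35.6
eef_pos: [0.6364, -0.0094, 0.0363]
ee_rot: [2.007, 2.417, 0.0]
contact_force: [0.4, -0.3, -1.1]
width: 0.313
finger_force: 18.0
```

```bash
python3 -c "
from h import *
go((.4270,.0141,.126))"
```

```text
t 35.6 at [ 0.6364 -0.0094  0.0363] w 0.313 rot [0.01 0.   0.08] j [-0.14  0.46  1.63  0.    1.05 -0.32]
(0.427, 0.0141, 0.126) -> [ 0.0616 -0.2015 -0.0897]
```

Emit:
{"fn": "drive_tool", "kwargs": {
  "increments": [
    {"delta_pos": [0, 0, -0.02], "rotation": [0, 0, 0]},
    {"delta_pos": [0, 0, -0.06], "rotation": [0, 0, 0]},
    {"delta_pos": [0.005, -0.015, -0.09], "rotation": [0, 0, 0]},
    {"delta_pos": [0.014, -0.045, -0.09], "rotation": [0, 0, 0]},
    {"delta_pos": [0.024, -0.078, -0.09], "rotation": [0, 0, 0]},
    {"delta_pos": [0.034, -0.111, -0.09], "rotation": [0, 0, 0]},
    {"delta_pos": [0.044, -0.144, -0.09], "rotation": [0, 0, 0]},
    {"delta_pos": [0.054, -0.175, -0.09], "rotation": [0, 0, 0]},
    {"delta_pos": [0.06, -0.195, -0.09], "rotation": [0, 0, 0]},
    {"delta_pos": [0.0616, -0.2015, -0.09], "rotation": [0, 0, 0]}
  ]
}}

```text
t: 36.6
eef_pos: [0.4247, 0.0145, 0.1257]
ee_rot: [-2.006, -2.416, 0.001]
contact_force: [0.5, -0.5, -1.8]
width: 0.314
finger_force: 18.0
```

Emit:
{"fn": "drive_tool", "kwargs": {
  "increments": [
    {"delta_pos": [0, 0, 0], "rotation": [0, 0, 0]},
    {"delta_pos": [0, 0, 0], "rotation": [0, 0, 0]},
    {"delta_pos": [0, 0, 0], "rotation": [0, 0, 0]},
    {"delta_pos": [0, 0, 0], "rotation": [0, 0, 0]},
    {"delta_pos": [0, 0, 0], "rotation": [0, 0, 0]},
    {"delta_pos": [0, 0, 0.01], "rotation": [0, 0, 0]},
    {"delta_pos": [0, 0, 0.02], "rotation": [0, 0, 0]},
    {"delta_pos": [0, 0, 0.03], "rotation": [0, 0, 0]},
    {"delta_pos": [0, 0, 0.03], "rotation": [0, 0, 0]},
    {"delta_pos": [0, 0, 0.03], "rotation": [0, 0, 0]}
  ]
}}

```text
t: 37.6
eef_pos: [0.4265, 0.0142, 0.0957]
ee_rot: [-2.006, -2.416, 0.001]
contact_force: [-0.1, 0.3, -1.9]
width: 0.318
finger_force: 18.0
```

```bash
python3 -c "
from h import *
go((.4270,.0141,.0463))"
```

```text
t 37.6 at [0.4265 0.0142 0.0957] w 0.318 rot [-0.08 -0.03  0.09] j [-0.15 -0.1   2.15  0.    1.09 -0.34]
(0.427, 0.0141, 0.0463) -> [-0.0002  0.0006  0.0494]
```

Emit:
{"fn": "drive_tool", "kwargs": {
  "increments": [
    {"delta_pos": [0, 0.0003, 0.012], "rotation": [0, 0, 0]},
    {"delta_pos": [0, 0.0003, 0.025], "rotation": [0, 0, 0]},
    {"delta_pos": [0, 0.0003, 0.036], "rotation": [0, 0, 0]},
    {"delta_pos": [0, 0.0003, 0.043], "rotation": [0, 0, 0]},
    {"delta_pos": [0, 0.0003, 0.046], "rotation": [0, 0, 0]},
    {"delta_pos": [0, 0.0003, 0.047], "rotation": [0, 0, 0]},
    {"delta_pos": [0, 0.0003, 0.0475], "rotation": [0, 0, 0]},
    {"delta_pos": [0, 0.0003, 0.048], "rotation": [0, 0, 0]},
    {"delta_pos": [0, 0.0003, 0.0484], "rotation": [0, 0, 0]},
    {"delta_pos": [0, 0.0003, 0.0487], "rotation": [0, 0, 0]}
  ]
}}

```text
t: 38.6
eef_pos: [0.4275, 0.0141, 0.0479]
ee_rot: [2.007, 2.417, 0.001]
contact_force: [0.4, 0.1, -0.8]
width: 0.312
finger_force: 18.0
```

Emit:
{"fn": "drive_tool", "kwargs": {
  "increments": [
    {"delta_pos": [0, 0, 0.0002], "rotation": [0, 0, 0]},
    {"delta_pos": [0, 0, 0.0004], "rotation": [0, 0, 0]},
    {"delta_pos": [0, 0, 0.0006], "rotation": [0, 0, 0]},
    {"delta_pos": [0, 0, 0.0008], "rotation": [0, 0, 0]},
    {"delta_pos": [0, 0, 0.001], "rotation": [0, 0, 0]},
    {"delta_pos": [0, 0, 0.0012], "rotation": [0, 0, 0]},
    {"delta_pos": [0, 0, 0.0014], "rotation": [0, 0, 0]},
    {"delta_pos": [0, 0, 0.0014], "rotation": [0, 0, 0]},
    {"delta_pos": [0, 0, 0.0014], "rotation": [0, 0, 0]},
    {"delta_pos": [0, 0, 0.0014], "rotation": [0, 0, 0]}
  ]
}}

```text
t: 39.6
eef_pos: [0.4273, 0.0141, 0.0463]
ee_rot: [2.007, 2.417, -0.0]
contact_force: [-0.7, 0.6, -0.6]
width: 0.312
finger_force: 18.0
```

Emit:
{"fn": "drive_tool", "kwargs": {
  "increments": [
    {"delta_pos": [0, 0, 0.0002], "rotation": [0, 0, 0]},
    {"delta_pos": [0, 0, 0.0004], "rotation": [0, 0, 0]},
    {"delta_pos": [0, 0, 0.0005], "rotation": [0, 0, 0]},
    {"delta_pos": [0, 0, 0.0005], "rotation": [0, 0, 0]},
    {"delta_pos": [0, 0, 0.0005], "rotation": [0, 0, 0]},
    {"delta_pos": [0, 0, 0.0005], "rotation": [0, 0, 0]},
    {"delta_pos": [0, 0, 0.0005], "rotation": [0, 0, 0]},
    {"delta_pos": [0, 0, 0.0005], "rotation": [0, 0, 0]},
    {"delta_pos": [0, 0, 0.0005], "rotation": [0, 0, 0]},
    {"delta_pos": [0, 0, 0.0005], "rotation": [0, 0, 0]}
  ]
}}

```text
t: 40.6
eef_pos: [0.4274, 0.0141, 0.0462]
ee_rot: [-2.007, -2.417, 0.0]
contact_force: [-2.8, 0.3, 5.0]
width: 0.311
finger_force: 18.0
```

Emit:
{"fn": "drive_tool", "kwargs": {
  "increments": [
    {"delta_pos": [0, 0, 0], "rotation": [0, 0, 0]},
    {"delta_pos": [0, 0, 0], "rotation": [0, 0, 0]},
    {"delta_pos": [0, 0, 0], "rotation": [0, 0, 0]},
    {"delta_pos": [0, 0, 0], "rotation": [0, 0, 0]},
    {"delta_pos": [0, 0, 0], "rotation": [0, 0, 0]},
    {"delta_pos": [0, 0, 0], "rotation": [0, 0, 0]},
    {"delta_pos": [0, 0, -0.01], "rotation": [0, 0, 0]},
    {"delta_pos": [0, 0, -0.035], "rotation": [0, 0, 0]},
    {"delta_pos": [0, 0, -0.07], "rotation": [0, 0, 0]},
    {"delta_pos": [0, 0, -0.11], "rotation": [0, 0, 0]}
  ],
  "jaw": 0
}}

```text
t: 41.6
eef_pos: [0.4263, 0.0143, 0.1567]
ee_rot: [-2.006, -2.416, 0.002]
contact_force: [0.4, 0.1, -0.4]
width: 0.995
finger_force: 0.0
```

Emit:
{"fn": "drive_tool", "kwargs": {
  "increments": [
    {"delta_pos": [0.01, 0, -0.01], "rotation": [0, 0, 0]},
    {"delta_pos": [0.04, 0, -0.02], "rotation": [0, 0, 0]},
    {"delta_pos": [0.08, 0, -0.03], "rotation": [0, 0, 0]},
    {"delta_pos": [0.12, 0, -0.04], "rotation": [0, 0, 0]},
    {"delta_pos": [0.16, 0, -0.05], "rotation": [0, 0, 0]},
    {"delta_pos": [0.2, 0, -0.05], "rotation": [0, 0, 0]},
    {"delta_pos": [0.22, 0, -0.05], "rotation": [0, 0, 0]},
    {"delta_pos": [0.22, 0, -0.05], "rotation": [0, 0, 0]},
    {"delta_pos": [0.22, 0, -0.05], "rotation": [0, 0, 0]},
    {"delta_pos": [0.22, 0, -0.05], "rotation": [0, 0, 0]}
  ]
}}

```text
t: 42.6
eef_pos: [0.3868, 0.2296, 0.2055]
ee_rot: [2.008, 2.416, -0.001]
contact_force: [0.6, 0.1, 0.8]
width: 0.995
finger_force: 0.0
```

```bash
python3 -c "
from h import *
from station import snapshot
d=snapshot('scene');f=d['frame'];c=snapshot('top')['frame']
cv2.imwrite('pics/end.png',np.vstack([cv2.resize(f[130:330,120:360],(480,400)),cv2.resize(c[130:310,200:440],(480,360))])[:600])
a=cv2.resize(f[130:330,120:360],(400,333));b=cv2.resize(c[130:310,200:440],(400,300));cv2.imwrite('pics/end.png',np.hstack([a[:300],b]))
go((.4,.2,.2))"
```

```text
t 42.7 at [0.3871 0.2294 0.2056] w 1.003 rot [-0.01  0.02 -0.  ] j [ 0.36 -0.18  2.   -0.    1.32  0.18]
(0.4, 0.2, 0.2) -> [-0.0313  0.0073  0.0056]
```

View pics/end.png

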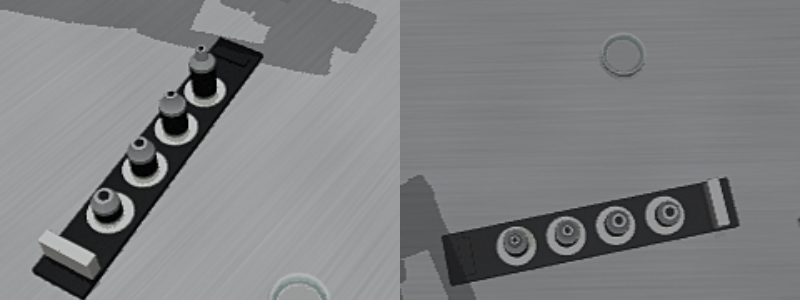

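The final views show all four upright in height order away from the end block, centred on their pads, with the dish where it was. I'm handing in the job.

```bash
python3 -c "
from station import robot
print(robot.close_job())"
```

```text
the job is handed in; nothing more can be done
None
```

The job is handed in: all four objectives stand nose up on their pads, shortest (Q) by the end block, then S, P and R. Q, S and P measured within about 2 mm of centre, R was checked only by eye, the dish is unmoved, and it took about 43 s of the 99 s limit.

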